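# Fetch the tall control module from the latched leaning rack to the test cradle

### The job

On this brake-controller repair bench, lift the draw-latch lever on the side of the leaning rack past centre so that its hook lets go and the spring-loaded bail swings open. Then draw the tallest control module out of its slot from between its neighbours, and set it down gently in the open slot of the aluminium test cradle, standing upright on its foot, and let go. Leave the shorter modules in their slots, leave the other things on the bench where they are, and leave the latch and bail open.

Things in the scene. Friction and masses are not known exactly. Their poses are not given: they have to be found in the camera images.
- rack: Fixed rack, base 345 x 130 mm. Origin: on the table at its middle; x along the row of slots (away from the robot), y left, z up. Four slots at x -90, -30, 30, 90 mm, floors 35 mm up, all leaning 0.36 rad with tops towards -x; each is two fins 50 mm high, 27 mm apart. Side plates at y +-49 mm, 68 mm high. Gap between module faces: about 32 mm. Bail posts at x -175 and 70, y -92 mm, 170 mm high.
- bail (a joint): Angle (rad) of the sprung hold-down bail, a bent 10 mm bar hinged along the rack's x at y -85, z 170 mm. Closed 0 (up to 0.05 while hooked): its long bar runs over the modules at y 0, x -175 to 70 mm, 4 mm above the tall one, which cannot come out. Once unhooked it swings up and over to the -y side by itself within 3 s and stays at 2.6 (then 210 to 260 mm high at y -158 to -231 mm).
- latch (a joint): Angle (rad) of the over-centre latch lever on the rack's +y side. 0 closed, level, pointing to +y; grows as its tip is lifted, to 1.3. Resists with about 5 N at the tip and springs back below 0.4; beyond that it snaps open and stays. The hook, a strip at rack x 70, y 115 mm, 188 mm high, lip over the bail end, swings out to +y with the lever (47 mm at 1.3) and frees the bail at about 0.7.
- latch_tip (a point): Middle of the free end of the latch lever, a steel strip 85 mm long from pivot to tip, 24 mm wide (along the rack's x), 6 mm thick; closed, it lies level with its mid-plane 85 mm above the table. Axes turn with the lever: y along it away from the pivot, x along the hinge.
- latch_pivot (a point): Middle of the latch lever on its hinge line (the rack's x direction), at rack x = 35, y = 130, z = 85 mm.
- tall_module: The tallest control module: grey box 24 mm thick (its x) x 84 wide (its y) x 130 tall (its z), 0.2 to 0.4 kg, thin black ribs on one face. Origin: centre of its foot. It stands in one of the two middle slots, its z axis leaning 0.36 rad towards the rack's -x. Its upper part can be gripped across the 24 mm by fingers coming down along its own leaning axis.
- short_a: Shorter module 24 x 84 x 95 mm, in the other middle slot. Origin: centre of its foot; x thickness, z up along the slot.
- short_b: Shorter module 24 x 80 x 95 mm with one 40 mm wide black connector on top, in the slot nearest the robot. Origin: centre of its foot.
- short_c: Shorter module 24 x 84 x 98 mm with two black connectors on top, in the farthest slot. Origin: centre of its foot.
- cradle: Fixed aluminium test cradle, base 100 x 150 mm, one open slot 38 mm (its x) by 100 mm (its y). Origin: under its middle on the table, z up. The module stands in it with its thickness along the cradle's x, either way round. Walls 8 mm thick, tops 43 mm above the table.
- cradle_floor (a point): Centre of the cradle slot's floor, 15 mm above the table; the walls rise 28 mm above it. Axes as the cradle.
- pump_motor: Bystander: upright pump motor, 68 mm diameter, 103 mm tall with its shaft. Origin: centre of its underside.
- valve_block: Bystander: aluminium valve block 75 x 95 x 70 mm with six 28 mm studs on top. Origin: centre of its underside.
- scan_tool: Bystander: handheld tester 85 x 165 x 28 mm lying flat. Origin: centre of its underside.
- power_brick: Bystander: power adapter 70 x 150 x 35 mm. Origin: centre of its underside.
- screwdriver: Bystander: screwdriver lying flat, about 200 mm long. Origin: under its middle.
Things that resemble listed ones, but are neither listed nor needed, are in the scene too. Leave any red look-alike of the tall_module alone.

How it is judged:
By the outcome, as a careful person would: the job done as asked, in the order asked, and still so for the second after the job is handed in, with the robot touching nothing.
It also fails if it takes over 51 s, if anything falls off the work surface, if the arm or the gripper's body presses on something with over 40 N, if the wrist force passes 120 N, or if a joint passes its speed limit or range.

### The arm

A 6-joint arm with a two-finger parallel gripper is mounted at the origin on the work surface. World frame = base frame: x ahead of the robot, y to its left, z up, the work surface at z = 0. Lengths are in m, angles in rad, forces in N, time in s.
With the tool pointing down it reaches from about 0.35 to 0.975 m from the base axis. Payload 4.9 kg.
Tool frame: the origin (TCP) lies midway between the tips of the shut fingers; the grasp point (between the pads) lies 19 mm behind it; z points along the fingers, y is the line along which they close (so a half turn about z gives the same grasp; the last joint's range is limited). The gripper opens to 85 mm and grips with 20 to 120 N. Pads are 22 mm wide; open, the fingers measure 114 mm over their backs; the gripper's body (76 mm by 85 mm) begins 54 mm behind the grasp point. The pads swing forward as they close: fully open they stand 13 mm farther back than shut.
Start: joints at [1.205, 0.053, 1.613, -0, 1.476, -0.119], TCP at [0.153, 0.606, 0.231] pointing down, gripper open.
Joint ranges: [-3.01, 3.01], [-1.01, 2.22], [0.06, 2.58], [-1.02, 4.17], [0.09, 2.62], [-3.14, 3.14]. Speed limits (rad/s): [2.57, 2.57, 3.14, 3.14, 3.14, 3.14].

### API

Orientations are given as a unit quaternion [w, x, y, z].
In Python, from plant import state, grab_frame, job_done, cut_out, place_of gives the robot as it stands.
- The arm moves only by the tool jog_arm, never from a script. Its argument "motion" is text: rows parted by semicolons, each of 7 numbers parted by spaces: the opening in per cent of the stroke, from 0 (shut) to 100 (fully open), then the shift along the tool's x, y, z as a fraction of full scale, then the turn, a rotation vector about the tool's x, y, z as a fraction of full scale. A call has exactly 5 rows; each row is the pose to reach, as a shift and turn from the pose commanded when the call began, along the tool's axes at that moment; what a row does not reach only later rows make up. Full scale, the value 1, is 50 cm for a shift and 1.5 rad for a turn. A row lasts 1/8 s, in which the tool goes at most 62.5 mm and 10.7 degrees, less where a joint would pass 70% of its speed; a pose out of reach is approached as far as the arm can. A call with a number of a shift or a turn outside -1 to 1 is refused whole. A call with a gripper value outside its range is refused whole. The fingers move at their own pace and stop on an object; the grip force is fixed at half the most. Time passes only in rows, so rows that repeat a pose let the fingers close, or fill a call up. It gives the time, the measured TCP pose, the force, the opening and the grip force at its end, in the units of the state.
- state(): the state, without advancing time (a new reading comes with each control period).
- grab_frame(name): name is "side" or "top"; returns a dict with "color" (480x640x3 uint8, red, green, blue), "range_z" (480x640 float32, m along the optical axis (not along the pixel's ray), 0 where there is no reading), "intrinsics" (3x3 intrinsics, pixels), "world_from_camera" (4x4, takes a point from camera to world coordinates). Camera axes: x right, y up, looking along -z (the intrinsics and any distortion apply to the point x, -y, -z); pixel columns grow to the right and rows downward; lengths in m; the calibration is good to about 2 mm. A picture is of the moment at which its call begins.
- job_done(): hands the job in; it is judged then, once.
Trained networks look in the newest picture that a camera, given by its name, has taken for a name from the list of things; names that differ only in an ending like _2 or _b are one class to them, and where a whole thing is asked for, a point or a joint stands for the part that bears it (a point fixed in the world has none). Each returns a list of dicts, best first, with "p" (0 to 1); they miss things now and then, are a little off and sometimes report something else, mostly with a low value. They report only what shows in the picture. A call takes as long as a camera call. They do not tell look-alikes from the thing itself.
- cut_out(camera, thing): "pixels" (480x640 bool, what is visible of it).
- place_of(camera, thing): "at" ([x, y, z] in m, in world coordinates, good to about 4 mm: a listed point, or the origin of a listed thing).
The state is a dict: "time": time; "joint_pos": joint angles; "joint_vel": joint speeds; "joint_efforts": joint torques, N m; "tool_pos": TCP position; "tool_rot": TCP orientation; "contact_force": force on the tool from outside, world axes, zero at the start; "ft_torque": the same for the moment, N m; "gripper_width": opening from 0.0 (shut) to 1.0 (fully open); "grasp_force": force on a finger pad.
Only numpy, scipy, OpenCV 4.12 (cv2) and the standard library are available. Lean on these libraries where they do the work, as an engineer would, in place of code of your own. Each camera call takes 0.05 s, during which the arm holds its last target. There are 200 camera calls.

## Working session

There is one attempt and no reset: what is moved stays moved. The work goes in short steps, Python scripts to look and compute and a tool call to move; the robot and the scene stay as the last step left them, time stands still between calls to the robot, and variables do not carry over. Pictures are saved under pics/ and viewed, at most 10 in all, crops included, and the job is handed in when it is done.

Besides the shell and the picture viewer there is one more tool, called by a JSON object that holds its "method" and its "body", one argument or row to a line. jog_arm: Moves the arm, as the interface text tells. Shift numbers are shares of 50 cm and turn numbers shares of 1.5 rad, none past 1 either way. Its arguments: {"type":"object","properties":{"motion":{"type":"string"}},"required":["motion"]}

```bash
ls; mkdir -p pics; cat > h.py <<'E'
import numpy as np, cv2
from scipy.spatial.transform import Rotation as R
from plant import *
def cloud(f):
    K=np.array(f["intrinsics"]);T=np.array(f["world_from_camera"]);z=f["range_z"]
    v,u=np.mgrid[:480,:640]
    p=np.stack([(u-K[0,2])/K[0,0]*z,-(v-K[1,2])/K[1,1]*z,-z],-1)
    return p@T[:3,:3].T+T[:3,3]
def save(f,n): cv2.imwrite("pics/"+n,cv2.cvtColor(f["color"],cv2.COLOR_RGB2BGR))
E
python3 - <<'E'
from h import *
for c in("top","side"):
    f=grab_frame(c);save(f,c+"0.png");np.savez(""+c+"0.npz",**f)
    print(c,np.round(f["world_from_camera"],2).tolist())
    for t in["rack","latch_tip","latch_pivot","tall_module","short_a","short_b","short_c","cradle","cradle_floor"]+(["pump_motor","valve_block","scan_tool","power_brick","screwdriver"] if c=="top" else []):
        print(t,[(np.round(d["at"],3).tolist(),round(d["p"],2)) for d in place_of(c,t)][:4])
print(state())
E
```

```text
pics
top [[-0.0, 0.98, -0.18, 0.3], [-1.0, -0.0, -0.01, 0.1], [-0.01, 0.18, 0.98, 1.36], [0.0, 0.0, 0.0, 1.0]]
rack [([0.622, -0.132, -0.0], 0.97)]
latch_tip [([0.687, 0.076, 0.084], 0.5)]
latch_pivot [([0.675, -0.003, 0.084], 0.76)]
tall_module [([0.519, 0.148, 0.016], 0.8), ([0.272, -0.296, 0.01], 0.74), ([0.54, -0.293, 0.012], 0.67), ([0.593, -0.122, 0.039], 0.66)]
short_a [([0.595, -0.121, 0.037], 0.87), ([0.711, -0.141, 0.038], 0.85), ([0.536, -0.118, 0.032], 0.64)]
short_b [([0.595, -0.121, 0.037], 0.87), ([0.711, -0.141, 0.038], 0.85), ([0.536, -0.118, 0.032], 0.64)]
short_c [([0.595, -0.121, 0.037], 0.87), ([0.711, -0.141, 0.038], 0.85), ([0.536, -0.118, 0.032], 0.64)]
cradle [([0.473, 0.321, -0.002], 0.92)]
cradle_floor [([0.477, 0.331, 0.017], 0.8)]
pump_motor [([0.398, 0.101, 0.003], 0.72), ([0.702, 0.312, 0.001], 0.48)]
valve_block [([0.702, 0.31, 0.001], 0.84)]
scan_tool [([0.754, 0.123, 0.001], 0.78)]
power_brick [([0.364, 0.481, -0.003], 0.61), ([0.715, -0.141, 0.038], 0.34)]
screwdriver [([0.306, 0.246, -0.003], 0.72)]
side [[0.93, 0.21, -0.29, 0.13], [-0.36, 0.52, -0
[... 928 characters left out ...]
 5.26854650e-02,  1.61291430e+00, -4.09088171e-06,
        1.47600641e+00, -1.18983128e-01]), 'joint_vel': array([ 7.58161343e-04, -7.72208907e-04,  8.08906212e-05,  5.58567101e-04,
        3.78707958e-04,  6.52800459e-04]), 'joint_efforts': array([-4.54688616e-04, -3.93676186e+01, -3.70458090e+01, -2.25471790e-04,
        5.41247755e-04,  1.51296661e-05]), 'tool_pos': array([0.15267757, 0.60603724, 0.23130404]), 'tool_rot': array([ 3.54964832e-07,  1.23093300e-01,  9.92395102e-01, -7.04794321e-06]), 'contact_force': array([-0.12018094, -0.0828441 ,  0.69485633]), 'ft_torque': array([-9.87122943e-05, -4.82434629e-03, -3.25628641e-02]), 'grasp_force': 0.0, 'gripper_width': 1.0006147306577744}
```

View pics/top0.png

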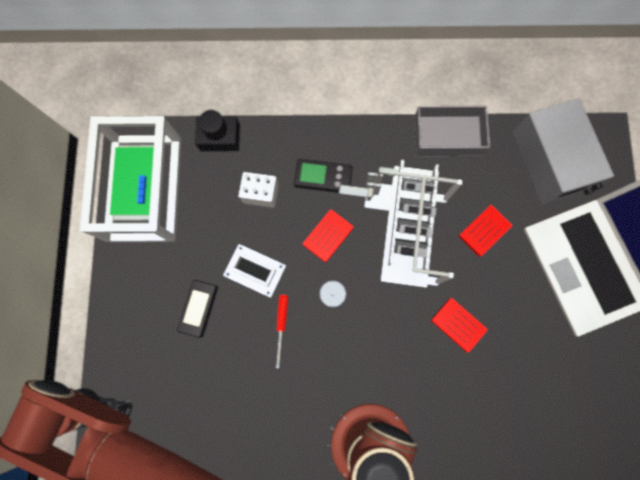

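View pics/side0.png

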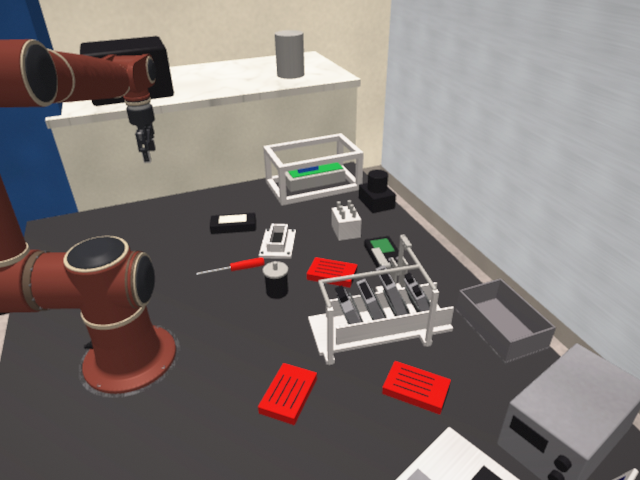

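```bash
python3 - <<'E'
from h import *
yaw=-0.135;o=np.array([.6225,-.130,0])
ims=[]
for c,box in(("top",(360,150,480,300)),("side",(300,225,460,365))):
    f=dict(np.load(c+"0.npz"));P=cloud(f);rp=(P-o)@R.from_euler('z',yaw).as_matrix()
    np.save(c+"_rp.npy",rp)
    x,y,z=rp[...,0],rp[...,1],rp[...,2];ok=f["range_z"]>0
    # refine: side plates top edge
    for s in(1,-1):
        m=ok&(abs(z-.066)<.006)&(abs(y-s*.049)<.012)&(abs(x)<.15)
        if m.sum()>20:print(c,"plate",s,m.sum(),np.polyfit(x[m],y[m],1).round(4),x[m].min(),x[m].max())
    m=ok&(z>.165)&(z<.185)&(abs(y)<.02)&(x>-.2)&(x<.1)
    if m.sum()>10:print(c,"bail",m.sum(),np.polyfit(x[m],y[m],1).round(4),np.percentile(x[m],[1,99]),np.median(z[m]))
    # in slot frame: distance along lean axis
    a=.36;h=(z-.035)*np.cos(a)-x*np.sin(a)  # along lean
    t=x*np.cos(a)+(z-.035)*np.sin(a)
    for xs in(-.09,-.03,.03,.09):
        hh=h-(-xs*np.sin(a));tt=t-xs*np.cos(a)
        m=ok&(abs(tt)<.011)&(abs(y)<.04)&(abs(y)>.012)&(hh>.03)&(hh<.15)
        if m.sum():print(c,xs,m.sum(),np.percentile(hh[m],[50,90,98]).round(3),"y",np.percentile(y[m],[2,98]).round(3),f["color"][m].mean(0).round())
    # lever
    m=ok&(abs(z-.088)<.008)&(y>.14)&(y<.24)&(x>0)&(x<.08)
    if m.sum():print(c,"lever",np.percentile(x[m],[2,98]),np.percentile(y[m],[2,98]),np.median(z[m]))
    # cradle
    q=P[ok&(abs(P[...,0]-.475)<.1)&(abs(P[...,1]-.322)<.1)&(P[...,2]>.036)&(P[...,2]<.05)]
    r=cv2.minAreaRect((q[:,:2]*1000).astype(np.float32));print(c,"cradle walls",len(q),r)
    u0,v0,u1,v1=box;ims.append(cv2.resize(cv2.cvtColor(f["color"][v0:v1,u0:u1],cv2.COLOR_RGB2BGR),(400,int(400*(v1-v0)/(u1-u0))),interpolation=cv2.INTER_CUBIC))
H=min(i.shape[0] for i in ims);cv2.imwrite("pics/crop.png",np.hstack([i[:H] for i in ims]))
E
```

```text
top plate 1 240 [-0.0021  0.047 ] -0.14597316556772313 0.14951424675536848
top plate -1 166 [-0.0056 -0.05  ] -0.1466534194881503 0.149770138760588
top bail 455 [ 0.0084 -0.0008] [-0.17534532  0.07637194] 0.1772988369343886
top -0.09 146 [0.076 0.096 0.098] y [-0.038  0.039] [131. 130. 132.]
top -0.03 144 [0.095 0.099 0.101] y [-0.038  0.039] [123. 122. 124.]
top 0.03 166 [0.13  0.133 0.134] y [-0.038  0.04 ] [117. 117. 119.]
top 0.09 151 [0.095 0.101 0.103] y [-0.038  0.04 ] [103. 102. 104.]
top lever [0.02701058 0.05031883] [0.14144558 0.21122696] 0.0890117775524084
top cradle walls 332 ((473.2523498535156, 319.4624328613281), (116.870849609375, 54.040496826171875), 65.39122772216797)
side plate 1 185 [-0.0062  0.0484] -0.1365811694544538 0.14982734624763883
side plate -1 565 [-0.0067 -0.0475] -0.14688438831960213 0.1497249258597605
side bail 488 [ 0.0089 -0.0006] [-0.17570499  0.07546224] 0.17588723468156361
side -0.09 215 [0.07  0.094 0.096] y [-0.039  0.033] [107. 103. 105.]
side -0.03 240 [0.093 0.096 0.097] y [-0.04   0.038] [97. 94. 96.]
side 0.03 278 [0.104 0.131 0.133] y [-0.04   0.037] [100.  97.  99.]
side 0.09 294 [0.081 0.098 0.1  ] y [-0.04   0.037] [78. 75. 77.]
side lever [0.02748045 0.051625  ] [0.1413014  0.21352666] 0.08824171312662947
side cradle walls 210 ((474.0226745605469, 321.87835693359375), (125.12796020507812, 54.02873229980469), 65.5285415649414)
```

View pics/crop.png

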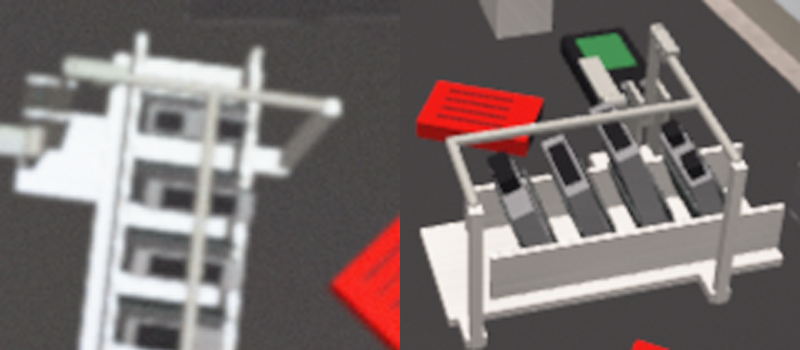

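Candidates for tall_module: the grey modules at top pixels (415,185), (412,205), (408,228) and (405,252), and the red look-alikes at (328,235), (486,230), (460,325). The one in the rack slot x=+30 (top pixel ~(412,205), crop (625,160)) fits. It is grey, in a middle slot, and measures 130 mm along the lean, against 95–103 mm for the other grey modules. The bail bar passes just above it, and the lever tip is at crop (20,140).

```bash
cat >> h.py <<'E'
O=np.array([.6235,-.130,0]);YAW=-.139;RR=R.from_euler('z',YAW)
def frame(back,yax):  # tool R from back dir and y axis
    z=-np.array(back,float);z/=np.linalg.norm(z);y=np.array(yax,float);y-=z*(y@z);y/=np.linalg.norm(y)
    return R.from_matrix(np.stack([np.cross(y,z),y,z],1))
def go(p,Rt,grasp=0.021):
    "p: desired grasp point (world); prints jog numbers"
    s=state();q=s["tool_rot"];Rc=R.from_quat([q[1],q[2],q[3],q[0]])
    t=np.array(p)+Rt.apply([0,0,grasp])
    d=Rc.inv().apply(t-s["tool_pos"]);w=(Rc.inv()*Rt).as_rotvec()
    print("t",round(s["time"],2),"tcp",t.round(3),"shift",(d/.5).round(3),"turn",(w/1.5).round(3),"dist",np.linalg.norm(d).round(3),"ang",np.linalg.norm(w).round(2))
def rk(x,y,z): return O+RR.apply([x,y,z])
LEV=frame(RR.apply([0,np.sin(.4),np.cos(.4)]),RR.apply([1,0,0]))
a=.36
MOD=frame(RR.apply([-np.sin(a),0,np.cos(a)]),RR.apply([1,0,0]))
def mod(h): return rk(.03-h*np.sin(a),0,.035+h*np.cos(a))
CR=frame([0,0,1],[np.cos(-.43),np.sin(-.43),0])
E
python3 -c "
from h import *
go(rk(.037,.203,.085)+np.array([0,.04,.12]),LEV)
go(rk(.037,.203,.085),LEV)"
```

```text
t 1.25 tcp [0.687 0.098 0.186] shift [-1.285 -0.724  0.091] turn [ 0.195 -0.217  0.961] dist 0.739 ang 1.51
t 1.25 tcp [0.687 0.058 0.066] shift [-1.304 -0.802  0.331] turn [ 0.195 -0.217  0.961] dist 0.783 ang 1.51
```

{"method": "jog_arm", "body": {
  "motion": "50 -1 -0.56 0 0.195 -0.217 0.96;50 -1 -0.56 0 0.195 -0.217 0.96;50 -1 -0.56 0 0.195 -0.217 0.96;50 -1 -0.56 0 0.195 -0.217 0.96;50 -1 -0.56 0 0.195 -0.217 0.96"
}}

```text
time: 1.88
tool_pos: [0.3809, 0.39, 0.2316]
tool_rot: [0.087, 0.541, 0.831, -0.099]
contact_force: [0.8, 1.0, -0.4]
gripper_width: 0.503
grasp_force: 0.0
```

```bash
python3 -c "
from h import *
go(rk(.037,.203,.085)+np.array([0,.04,.12]),LEV);print(state()['joint_pos'])"
```

```text
t 1.88 tcp [0.687 0.098 0.186] shift [-0.737  0.337  0.262] turn [ 0.073 -0.081  0.36 ] dist 0.426 ang 0.56
[ 0.76945615 -0.0176745   1.69985252 -0.21321955  1.61625314  0.36052594]
```

{"method": "jog_arm", "body": {
  "motion": "50 -0.737 0.337 0.262 0.073 -0.081 0.36;50 -0.737 0.337 0.262 0.073 -0.081 0.36;50 -0.737 0.337 0.262 0.073 -0.081 0.36;50 -0.737 0.337 0.262 0.073 -0.081 0.36;50 -0.737 0.337 0.262 0.073 -0.081 0.36"
}}

```text
time: 2.5
tool_pos: [0.6072, 0.1767, 0.1969]
tool_rot: [0.13, 0.738, 0.645, -0.149]
contact_force: [-0.1, 0.3, 0.3]
gripper_width: 0.5
grasp_force: 0.0
```

```bash
python3 -c "
from h import *
go(rk(.037,.203,.085)+np.array([0,.04,.12]),LEV)"
```

```text
t 2.5 tcp [0.687 0.098 0.186] shift [-0.116  0.18   0.073] turn [ 0.001 -0.001  0.003] dist 0.113 ang 0.01
```

{"method": "jog_arm", "body": {
  "motion": "50 -0.116 0.18 0.073 0 0 0;50 -0.116 0.18 0.073 0 0 0;50 -0.116 0.18 0.073 0 0 0;50 -0.116 0.18 0.073 0 0 0;50 -0.116 0.18 0.073 0 0 0"
}}

```text
time: 3.12
tool_pos: [0.6853, 0.1003, 0.1863]
tool_rot: [0.13, 0.737, 0.646, -0.149]
contact_force: [-0.2, -0.6, 0.4]
gripper_width: 0.501
grasp_force: 0.0
```

```bash
python3 - <<'E'
from h import *
f=grab_frame("side");save(f,"s1.png")
for c in("top","side"):
    if c=="top":grab_frame(c)
    for t in("latch_tip","latch_pivot"):print(c,t,[(np.round(d["at"],3).tolist(),round(d["p"],2)) for d in place_of(c,t)][:2])
print("expected tip",rk(.035,.215,.085),rk(.035,.13,.085))
go(rk(.037,.203,.085),LEV)
im=cv2.imread("pics/s1.png")[180:330,290:490];cv2.imwrite("pics/s1c.png",cv2.resize(im,(800,600),interpolation=cv2.INTER_CUBIC))
E
```

```text
top latch_tip [([0.686, 0.076, 0.086], 0.72)]
top latch_pivot [([0.674, -0.004, 0.085], 0.54)]
side latch_tip [([0.687, 0.076, 0.087], 0.66)]
side latch_pivot [([0.674, -0.006, 0.084], 0.45)]
expected tip [0.68795128 0.07807699 0.085     ] [ 0.67617429 -0.00610319  0.085     ]
t 3.42 tcp [0.687 0.058 0.066] shift [0.018 0.014 0.254] turn [ 0.001 -0.001  0.004] dist 0.128 ang 0.01
```

View pics/s1c.png

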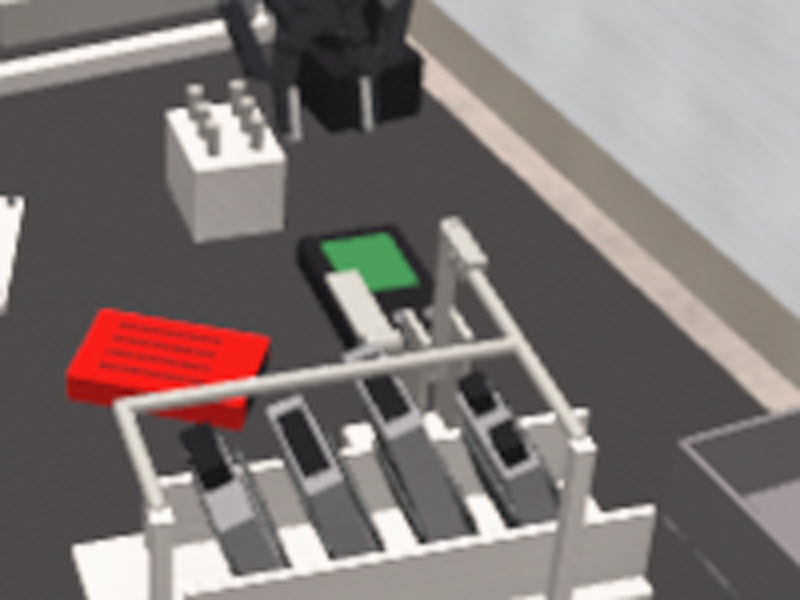

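The side crop shows the open fingers at about (295,110) and (365,100), with the lever tip below them at (350,290). The way down is clear, so I'm descending along the tool axis.

{"method": "jog_arm", "body": {
  "motion": "50 0.018 0.01 0.1 0 0 0;50 0.018 0.01 0.18 0 0 0;50 0.018 0.01 0.254 0 0 0;50 0.018 0.01 0.254 0 0 0;50 0.018 0.01 0.254 0 0 0"
}}

```text
time: 4.05
tool_pos: [0.6861, 0.0583, 0.0671]
tool_rot: [0.131, 0.738, 0.645, -0.149]
contact_force: [0.7, 0.6, 0.5]
gripper_width: 0.503
grasp_force: 0.0
```

{"method": "jog_arm", "body": {
  "motion": "0 0 0 0 0 0 0;0 0 0 0 0 0 0;0 0 0 0 0 0 0;0 0 0 0 0 0 0;0 0 0 0 0 0 0"
}}

```text
time: 4.68
tool_pos: [0.6869, 0.0587, 0.0682]
tool_rot: [0.131, 0.738, 0.645, -0.148]
contact_force: [-0.6, 2.5, 6.3]
gripper_width: 0.263
grasp_force: 58.8
```

```bash
python3 -c "
from h import *
s=state();print(s['tool_pos'],s['contact_force'],s['gripper_width']*85)
p0=s['tool_pos'];q=s['tool_rot'];Rc=R.from_quat([q[1],q[2],q[3],q[0]])
g=RR.inv().apply(p0-Rc.apply([0,0,.021])-O);print('grasp rack',g)
for th in(.1,.2,.35,.5,.65,.8):
  v=g-[0,.13,.085]; w=R.from_euler('x',th).apply(v)-v; print(th,(Rc.inv().apply(RR.apply(w))/.5).round(3))
"
```

```text
[0.68685059 0.05869467 0.06821887] [-0.58749932  2.54808235  6.25194449] 22.33520819659367
grasp rack [0.03649079 0.20378331 0.0875805 ]
0.1 [-0.007  0.    -0.013]
0.2 [-0.015  0.    -0.025]
0.35 [-0.029  0.    -0.042]
0.5 [-0.046  0.    -0.057]
0.65 [-0.065  0.    -0.069]
0.8 [-0.085  0.    -0.077]
```

{"method": "jog_arm", "body": {
  "motion": "0 -0.011 0 -0.019 0 0 0;0 -0.021 0 -0.033 0 0 0;0 -0.034 0 -0.047 0 0 0;0 -0.05 0 -0.06 0 0 0;0 -0.065 0 -0.069 0 0 0"
}}

```text
time: 5.3
tool_pos: [0.6842, 0.0423, 0.1085]
tool_rot: [0.13, 0.738, 0.646, -0.147]
contact_force: [7.2, 0.4, -8.0]
gripper_width: 0.255
grasp_force: 58.9
```

{"method": "jog_arm", "body": {
  "motion": "0 -0.012 0 -0.006 0 0 0;0 -0.02 0 -0.008 0 0 0;0 -0.02 0 -0.008 0 0 0;60 -0.02 0 -0.008 0 0 0;60 -0.02 0 -0.008 0 0 0"
}}

```text
time: 5.92
tool_pos: [0.6814, 0.0338, 0.1174]
tool_rot: [0.13, 0.738, 0.645, -0.15]
contact_force: [-0.2, 0.9, 0.1]
gripper_width: 0.597
grasp_force: 0.0
```

```bash
python3 - <<'E'
from h import *
f=grab_frame("side");save(f,"s2.png")
for t in("latch_tip","bail"):print(t,[(np.round(d["at"],3).tolist(),round(d["p"],2)) for d in place_of("side",t)][:2] if t!="bail" else "")
print(state()["gripper_width"],state()["time"])
E
```

```text
latch_tip []
bail 
0.6022976770232681 6.025
```

View pics/s2.png

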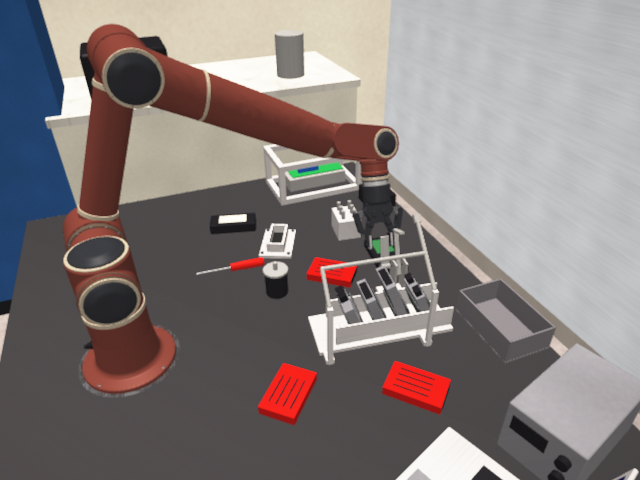

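The latch has released: the bail end in the side picture has risen from (400,250) to (418,222), and the lever is standing up between the fingers at (395,235). I'm backing away along the tool axis.

{"method": "jog_arm", "body": {
  "motion": "60 0.03 0 -0.12 0 0 0;60 0.04 0 -0.22 0 0 0;60 0.05 0 -0.34 0 0 0;60 0.05 0 -0.4 0 0 0;45 0.05 0 -0.4 0 0 0"
}}

```text
time: 6.65
tool_pos: [0.6967, 0.1348, 0.2958]
tool_rot: [0.132, 0.738, 0.645, -0.147]
contact_force: [-0.2, -0.2, -0.2]
gripper_width: 0.451
grasp_force: 0.0
```

```bash
python3 -c "
from h import *
go(mod(.21),MOD);print(mod(.115))"
```

```text
t 6.65 tcp [ 0.587 -0.125  0.212] shift [-0.437 -0.149  0.364] turn [-0.233  0.261  0.051] dist 0.294 ang 0.53
[ 0.61308985 -0.1285436   0.14262813]
```

```bash
python3 -c "
from h import *
go(mod(.31),MOD)"
```

```text
t 6.65 tcp [ 0.552 -0.12   0.305] shift [-0.509 -0.219  0.191] turn [-0.233  0.261  0.051] dist 0.293 ang 0.53
```

{"method": "jog_arm", "body": {
  "motion": "45 -0.1 -0.1 0 -0.05 0.05 0.01;45 -0.25 -0.2 0.09 -0.12 0.13 0.03;45 -0.509 -0.219 0.191 -0.233 0.261 0.051;45 -0.509 -0.219 0.191 -0.233 0.261 0.051;45 -0.509 -0.219 0.191 -0.233 0.261 0.051"
}}

```text
time: 7.28
tool_pos: [0.5476, -0.1233, 0.2996]
tool_rot: [0.132, 0.744, 0.645, 0.114]
contact_force: [1.6, -0.1, -0.3]
gripper_width: 0.448
grasp_force: 0.0
```

{"method": "jog_arm", "body": {
  "motion": "45 0 0 0 0 0 0;45 0 0 0 0 0 0;45 0 0 0 0 0 0;45 0 0 0 0 0 0;45 0 0 0 0 0 0"
}}

```text
time: 7.9
tool_pos: [0.5512, -0.12, 0.3029]
tool_rot: [0.133, 0.742, 0.646, 0.115]
contact_force: [-0.5, 0.1, -0.1]
gripper_width: 0.45
grasp_force: 0.0
```

```bash
python3 - <<'E'
from h import *
f=grab_frame("side");save(f,"s3.png");g=grab_frame("top")
print(place_of("side","tall_module")[:6] and [(np.round(d["at"],3).tolist(),round(d["p"],2)) for d in place_of("side","tall_module")],"expect",mod(0).round(3))
for c,f in(("side",f),("top",g)):
    P=cloud(f);rp=RR.inv().apply((P-O).reshape(-1,3)).reshape(P.shape)
    x,y,z=rp[...,0]-.03,rp[...,1],rp[...,2]-.035;ok=f["range_z"]>0
    h=z*np.cos(a)-x*np.sin(a);t=x*np.cos(a)+z*np.sin(a)
    m=ok&(abs(t)<.022)&(abs(y)<.05)&(h>.12)&(h<.14)
    if m.sum()>10: print(c,m.sum(),"t",np.percentile(t[m],[2,50,98]).round(4),"y",np.percentile(y[m],[2,98]).round(4),"h",np.percentile(h[m],[50,90]).round(4))
go(mod(.115),MOD)
E
```

```text
[([0.654, -0.132, 0.038], 0.88), ([0.519, 0.156, 0.01], 0.87), ([0.271, -0.296, 0.016], 0.84), ([0.536, -0.292, 0.009], 0.65)] expect [ 0.653 -0.134  0.035]
side 272 t [-0.0095  0.0019  0.0138] y [-0.042   0.0412] h [0.1297 0.132 ]
top 212 t [-0.0085  0.0039  0.0147] y [-0.0169  0.0398] h [0.1305 0.1332]
t 8.1 tcp [ 0.62  -0.13   0.123] shift [0.003 0.006 0.386] turn [-0.004  0.002  0.   ] dist 0.193 ang 0.01
```

View pics/s3.png

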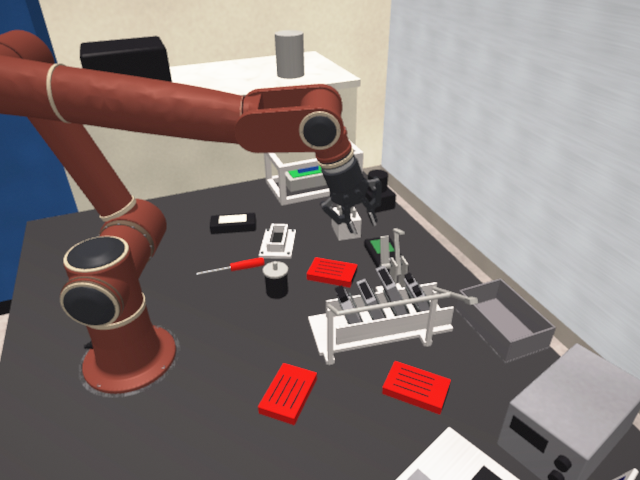

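The bail now lies open on the -y side, with its bar running from about (335,308) to (470,300). The lever stands up at (400,250), and the fingers at (350,215) and (375,215) are lined up with the tall module at (388,280). The module sits about 2.5 mm towards +t, so I'm descending with that correction.

{"method": "jog_arm", "body": {
  "motion": "45 0.003 0.011 0.1 -0.004 0.002 0;45 0.003 0.011 0.18 -0.004 0.002 0;45 0.003 0.011 0.25 -0.004 0.002 0;45 0.003 0.011 0.3 -0.004 0.002 0;45 0.003 0.011 0.32 -0.004 0.002 0"
}}

```text
time: 8.72
tool_pos: [0.6104, -0.1279, 0.1527]
tool_rot: [0.134, 0.743, 0.646, 0.117]
contact_force: [0.1, 0.0, 0.9]
gripper_width: 0.451
grasp_force: 0.0
```

{"method": "jog_arm", "body": {
  "motion": "45 0 0 0.03 0 0 0;45 0 0 0.055 0 0 0;45 0 0 0.066 0 0 0;45 0 0 0.066 0 0 0;45 0 0 0.066 0 0 0"
}}

```text
time: 9.35
tool_pos: [0.6229, -0.13, 0.1247]
tool_rot: [0.135, 0.742, 0.646, 0.118]
contact_force: [0.6, 0.9, -0.7]
gripper_width: 0.449
grasp_force: 0.0
```

{"method": "jog_arm", "body": {
  "motion": "0 0 0 0 0 0 0;0 0 0 0 0 0 0;0 0 0 0 0 0 0;0 0 0 0 0 0 0;0 0 0 0 0 0 0"
}}

```text
time: 9.98
tool_pos: [0.6224, -0.1299, 0.1246]
tool_rot: [0.135, 0.742, 0.646, 0.118]
contact_force: [-5.8, 0.4, 4.2]
gripper_width: 0.277
grasp_force: 59.1
```

{"method": "jog_arm", "body": {
  "motion": "0 0 0 -0.03 0 0 0;0 0 0 -0.08 0 0 0;0 0 0 -0.15 0 0 0;0 0 0 -0.22 0 0 0;0 0 0 -0.3 0 0 0"
}}

```text
time: 10.6
tool_pos: [0.5687, -0.1221, 0.2644]
tool_rot: [0.134, 0.743, 0.646, 0.117]
contact_force: [1.0, -0.3, -3.2]
gripper_width: 0.272
grasp_force: 60.0
```

{"method": "jog_arm", "body": {
  "motion": "0 0 0 -0.08 0 0 0;0 0 0 -0.12 0 0 0;0 0 0 -0.12 0 0 0;0 0 0 -0.12 0 0 0;0 0 0 -0.12 0 0 0"
}}

```text
time: 11.22
tool_pos: [0.5488, -0.1195, 0.3178]
tool_rot: [0.133, 0.743, 0.646, 0.117]
contact_force: [-0.1, -0.7, -2.6]
gripper_width: 0.275
grasp_force: 60.2
```

```bash
python3 - <<'E'
from h import *
s=state();print(s["gripper_width"],s["grasp_force"],s["contact_force"])
# foot centre from side cloud: bottom of module in tool frame
q=s["tool_rot"];Rc=R.from_quat([q[1],q[2],q[3],q[0]])
f=grab_frame("side");P=cloud(f);ok=f["range_z"]>0
t=Rc.inv().apply((P-s["tool_pos"]).reshape(-1,3)).reshape(P.shape)
m=ok&(abs(t[...,0])<.06)&(abs(t[...,1])<.02)&(t[...,2]>.005)&(t[...,2]<.12)
print(m.sum(),[np.percentile(t[m][:,i],[2,50,98]).round(4) for i in range(3)])
m2=ok&(abs(t[...,0])<.055)&(abs(t[...,1])<.03)&(t[...,2]>-.06)&(t[...,2]<.14)
print(np.histogram(t[m2][:,2],bins=np.arange(-.06,.141,.01)))
go([.4737,.3207,.015+.115+.16],CR)
save(f,"s4.png")
E
```

```text
0.27482347356084047 60.167489647865295 [-0.12134298 -0.65910388 -2.58037562]
429 [array([-0.0431, -0.0395,  0.0252]), array([-0.0123, -0.0026,  0.0116]), array([0.007 , 0.048 , 0.0917])]
(array([ 78,  58, 301,  91,  95,  57,  53,  51,  44,  52,  53,  46,  51,
        41,  49,  15,   0,   0,   0,   0]), array([-6.00000000e-02, -5.00000000e-02, -4.00000000e-02, -3.00000000e-02,
       -2.00000000e-02, -1.00000000e-02,  1.38777878e-17,  1.00000000e-02,
        2.00000000e-02,  3.00000000e-02,  4.00000000e-02,  5.00000000e-02,
        6.00000000e-02,  7.00000000e-02,  8.00000000e-02,  9.00000000e-02,
        1.00000000e-01,  1.10000000e-01,  1.20000000e-01,  1.30000000e-01,
        1.40000000e-01]))
t 11.28 tcp [0.474 0.321 0.269] shift [ 0.851 -0.289 -0.001] turn [ 0.236 -0.036  0.192] dist 0.449 ang 0.46
```

{"method": "jog_arm", "body": {
  "motion": "0 0.08 -0.027 0 0.02 -0.003 0.02;0 0.18 -0.06 0 0.05 -0.007 0.04;0 0.28 -0.095 0 0.08 -0.012 0.065;0 0.38 -0.13 0 0.11 -0.016 0.09;0 0.48 -0.163 0 0.14 -0.02 0.11"
}}

```text
time: 11.9
tool_pos: [0.5065, 0.1304, 0.2909]
tool_rot: [0.055, 0.805, 0.589, 0.048]
contact_force: [-0.3, -0.1, -2.4]
gripper_width: 0.273
grasp_force: 60.0
```

{"method": "jog_arm", "body": {
  "motion": "0 0 0 0 0 0 0;0 0 0 0 0 0 0;0 0 0 0 0 0 0;0 0 0 0 0 0 0;0 0 0 0 0 0 0"
}}

```text
time: 12.52
tool_pos: [0.5072, 0.1279, 0.2921]
tool_rot: [0.056, 0.805, 0.588, 0.049]
contact_force: [0.3, -0.3, -2.8]
gripper_width: 0.273
grasp_force: 60.0
```

```bash
python3 -c "
from h import *
go([.4737,.3207,.109+.021+.12],CR);print(state()['gripper_width'])"
```

```text
t 12.53 tcp [0.474 0.321 0.229] shift [ 0.346 -0.198  0.103] turn [ 0.099 -0.015  0.081] dist 0.206 ang 0.19
0.27256229872976984
```

{"method": "jog_arm", "body": {
  "motion": "0 0.09 -0.05 0.02 0.025 -0.004 0.02;0 0.18 -0.1 0.05 0.05 -0.008 0.04;0 0.27 -0.15 0.08 0.075 -0.012 0.06;0 0.346 -0.198 0.103 0.099 -0.015 0.081;0 0.346 -0.198 0.103 0.099 -0.015 0.081"
}}

```text
time: 13.15
tool_pos: [0.4723, 0.3231, 0.2266]
tool_rot: [-0.001, 0.841, 0.542, -0.002]
contact_force: [-0.0, 0.1, -3.1]
gripper_width: 0.272
grasp_force: 59.9
```

{"method": "jog_arm", "body": {
  "motion": "0 0 0 0 0 0 0;0 0 0 0 0 0 0;0 0 0 0 0 0 0;0 0 0 0 0 0 0;0 0 0 0 0 0 0"
}}

```text
time: 13.78
tool_pos: [0.4734, 0.3213, 0.2288]
tool_rot: [-0.0, 0.841, 0.54, -0.0]
contact_force: [0.6, 0.4, -1.8]
gripper_width: 0.275
grasp_force: 59.9
```

```bash
python3 - <<'E'
from h import *
s=state();q=s["tool_rot"];Rc=R.from_quat([q[1],q[2],q[3],q[0]])
CI=R.from_euler('z',-.4285).inv()
for c in("side","top"):
    f=grab_frame(c);P=cloud(f);ok=f["range_z"]>0
    k=CI.apply((P-[.4737,.3207,0]).reshape(-1,3)).reshape(P.shape)
    m=ok&(abs(k[...,0])<.04)&(abs(k[...,1])<.07)&(k[...,2]>.10)&(k[...,2]<.2)
    if m.sum()>20: print(c,"module",m.sum(),[np.percentile(k[m][:,i],[1,50,99]).round(4) for i in range(3)])
    m=ok&(abs(k[...,0])<.06)&(abs(k[...,1])<.09)&(k[...,2]>.035)&(k[...,2]<.05)
    if m.sum()>20: print(c,"walls",m.sum(),[np.percentile(k[m][:,i],[1,50,99]).round(4) for i in range(3)])
    print([(np.round(d["at"],3).tolist(),round(d["p"],2)) for d in place_of(c,"cradle_floor")][:2])
    if c=="side":
        cv2.imwrite("pics/s5.png",cv2.resize(cv2.cvtColor(f["color"][140:290,200:360],cv2.COLOR_RGB2BGR),(640,600),interpolation=cv2.INTER_CUBIC))
go([.4737,.3207,.109+.021],CR)
E
```

```text
side module 235 [array([-0.011 ,  0.0061,  0.0133]), array([-0.0443, -0.0369,  0.0398]), array([0.1348, 0.1683, 0.1991])]
side walls 214 [array([-0.0271, -0.001 ,  0.0267]), array([-0.059 , -0.0053,  0.0601]), array([0.0352, 0.0418, 0.0464])]
[([0.477, 0.323, 0.01], 0.93)]
top walls 120 [array([-0.0265,  0.0074,  0.0269]), array([-0.0593, -0.0349,  0.045 ]), array([0.0354, 0.0436, 0.0496])]
[([0.477, 0.328, 0.016], 0.66)]
t 13.97 tcp [0.474 0.321 0.109] shift [-0.001  0.002  0.239] turn [-0.001  0.     0.001] dist 0.12 ang 0.0
```

View pics/s5.png

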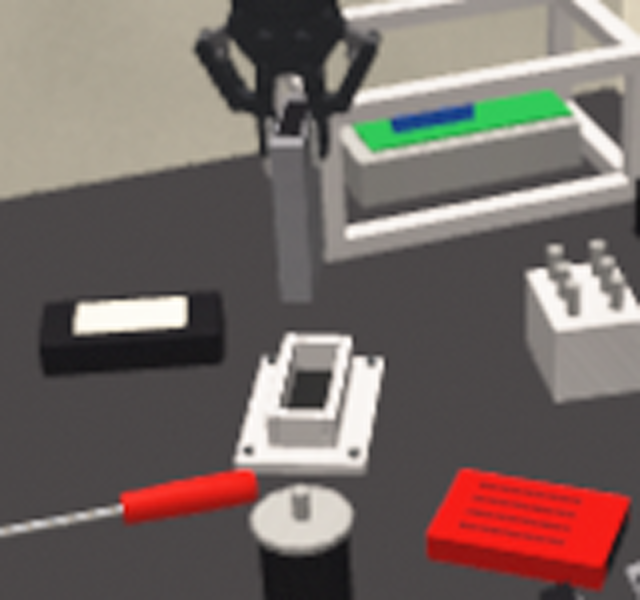

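The crop shows the module hanging upright at (292,220), centred above the cradle slot at (310,390). In the cloud the walls are at ±27 mm and ±60 mm, and the module is centred within 2 mm. Lowering it now.

{"method": "jog_arm", "body": {
  "motion": "0 -0.001 0 0.05 0 0 0;0 -0.001 0 0.1 0 0 0;0 -0.001 0 0.15 0 0 0;0 -0.001 0 0.19 0 0 0;0 -0.001 0 0.215 0 0 0"
}}

```text
time: 14.6
tool_pos: [0.4726, 0.321, 0.1199]
tool_rot: [-0.0, 0.841, 0.54, -0.001]
contact_force: [-0.7, 0.3, -2.8]
gripper_width: 0.268
grasp_force: 60.1
```

{"method": "jog_arm", "body": {
  "motion": "0 0 0 0.006 0 0 0;0 0 0 0.012 0 0 0;0 0 0 0.017 0 0 0;0 0 0 0.02 0 0 0;0 0 0 0.02 0 0 0"
}}

```text
time: 15.22
tool_pos: [0.4731, 0.3211, 0.1113]
tool_rot: [-0.0, 0.841, 0.54, -0.0]
contact_force: [0.1, 0.2, -2.7]
gripper_width: 0.271
grasp_force: 60.0
```

```bash
python3 - <<'E'
from h import *
s=state();print(s["contact_force"],s["tool_pos"],s["gripper_width"])
E
```

```text
[ 0.12054045  0.19888504 -2.72030554] [0.47307389 0.32113645 0.11132349] 0.2712461924256288
```

Not yet in contact; lowering in 0.5–1 mm steps.

{"method": "jog_arm", "body": {
  "motion": "0 0 0 0.001 0 0 0;0 0 0 0.002 0 0 0;0 0 0 0.003 0 0 0;0 0 0 0.004 0 0 0;0 0 0 0.004 0 0 0"
}}

```text
time: 15.85
tool_pos: [0.4732, 0.3212, 0.1104]
tool_rot: [-0.0, 0.841, 0.54, -0.0]
contact_force: [-4.3, -1.9, 4.8]
gripper_width: 0.272
grasp_force: 61.0
```

The foot is on the floor (the vertical force changed from -2.7 to +4.8 N). Letting go.

{"method": "jog_arm", "body": {
  "motion": "35 0 0 0 0 0 0;45 0 0 0 0 0 0;50 0 0 0 0 0 0;50 0 0 0 0 0 0;50 0 0 0 0 0 0"
}}

```text
time: 16.48
tool_pos: [0.473, 0.3211, 0.1091]
tool_rot: [-0.0, 0.841, 0.54, -0.0]
contact_force: [-0.1, -0.3, 0.1]
gripper_width: 0.502
grasp_force: 0.0
```

{"method": "jog_arm", "body": {
  "motion": "50 0 0 -0.03 0 0 0;50 0 0 -0.08 0 0 0;50 0 0 -0.16 0 0 0;50 0 0 -0.25 0 0 0;50 0 0 -0.3 0 0 0"
}}

```text
time: 17.1
tool_pos: [0.4742, 0.3216, 0.2639]
tool_rot: [-0.0, 0.841, 0.54, 0.002]
contact_force: [0.6, 0.1, 0.6]
gripper_width: 0.503
grasp_force: 0.0
```

{"method": "jog_arm", "body": {
  "motion": "50 0 0 0 0 0 0;50 0 0 0 0 0 0;50 0 0 0 0 0 0;50 0 0 0 0 0 0;50 0 0 0 0 0 0"
}}

```text
time: 17.73
tool_pos: [0.4729, 0.3209, 0.2584]
tool_rot: [-0.0, 0.841, 0.54, -0.001]
contact_force: [-0.4, 0.5, 0.4]
gripper_width: 0.501
grasp_force: 0.0
```

```bash
python3 - <<'E'
from h import *
CI=R.from_euler('z',-.4285).inv()
f=grab_frame("side");save(f,"s6.png");P=cloud(f);ok=f["range_z"]>0
k=CI.apply((P-[.4737,.3207,0]).reshape(-1,3)).reshape(P.shape)
for lo,hi in((.05,.07),(.12,.138),(.138,.16)):
    m=ok&(abs(k[...,0])<.04)&(abs(k[...,1])<.07)&(k[...,2]>lo)&(k[...,2]<hi)
    if m.sum()>5:print(lo,m.sum(),[np.percentile(k[m][:,i],[1,50,99]).round(4) for i in range(3)])
print([(np.round(d["at"],3).tolist(),round(d["p"],2)) for d in place_of("side","tall_module")])
print(state()["contact_force"],state()["time"])
E
```

```text
0.05 64 [array([-0.0101,  0.0058,  0.0133]), array([-0.0442, -0.0371,  0.0313]), array([0.0504, 0.0609, 0.0696])]
0.12 64 [array([-0.0092,  0.0066,  0.0128]), array([-0.0443, -0.0377,  0.0365]), array([0.1203, 0.1296, 0.1379])]
0.138 132 [array([-0.0118,  0.0017,  0.0127]), array([-0.0426, -0.0029,  0.0447]), array([0.1385, 0.1451, 0.1487])]
[([0.519, 0.155, 0.008], 0.92), ([0.538, -0.293, 0.008], 0.91), ([0.476, 0.323, 0.013], 0.82), ([0.275, -0.297, 0.017], 0.56), ([0.399, 0.104, -0.002], 0.36)]
[-0.01157619 -0.34858021 -0.42690525] 17.825
```

View pics/s6.png

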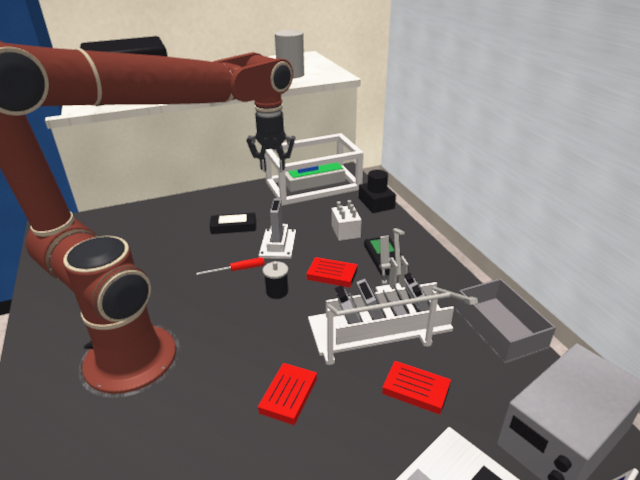

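The module stands upright in the cradle at (278,225), with its top at 145 mm (15 + 130). The gripper is clear at (268,160), the bail and lever are open, the shorter modules are still in their slots, and the bystanders haven't moved.

```bash
python3 -c "
from plant import *
print(job_done())"
```

```text
the job is handed in; nothing more can be done
None
```

The job is done and handed in at about 18 s: the latch and bail are open, and the tall module stands upright in the cradle slot, released, with nothing else moved as far as the last picture shows.

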